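# Set out the angle-grinder parts: disc springs on the arbor, the rest on their pads

## Task

Set the grinder's parts out for reassembly. Stack the two disc springs flat on the arbor as they lie, hollows facing each other so that their rims meet: the brass one (hollow side up) first, then the blue one (hollow side down) on top; and lay the cup brush, the red clamp nut and the wrench each squarely on the painted silhouette of its own shape, upright and released, the wrench along its silhouette either way round. Leave the small pink grinding stone standing where it is.

Things in the scene. Friction and masses are not known exactly. Their poses are not given: they have to be found in the camera images.
- dish_spring: Brass-coloured conical spring washer (disc spring), outside diameter 52 mm, 14 mm high, lying hollow side up: a 31 mm wide foot ring at the bottom flares to an upright cylindrical rim, 52 mm across, from 6 to 14 mm above the underside. Round hole, 22 mm across at the foot. About 0.08 kg. Origin: centre of its underside (foot); z up along its axis. Loose; can be gripped across the rim.
- dome_spring: Blue conical spring washer of the same size, lying hollow side down: upright cylindrical rim, 52 mm across, from 0 to 8 mm above the underside, then a cone up to a 31 mm wide crown at 14 mm, with a round hole 22 mm across. About 0.08 kg. Origin: centre of its underside (rim); z up along its axis. Loose; can be gripped across the rim.
- cup_brush: Wire cup brush standing wires down: brass-coloured wire skirt 62 mm across and 18 mm high, black cup above it to 32 mm, and on top a steel hexagon 24 mm across flats (28 mm across corners) from 32 to 48 mm above the underside, with a flat facing its own +x and every 60 degrees. About 0.22 kg. Origin: centre of its underside; z up. Loose; grip the hexagon.
- clamp_nut: Round clamp nut: red flange 42 mm across and 6 mm thick, with a steel collar 28 mm across above it, from 6 to 18 mm above the underside. About 0.09 kg. Origin: centre of its underside; z up. Loose; grip the collar.
- wrench: Flat steel double open-ended wrench, 126 mm long, 7 mm thick, shaft 16 mm wide, both jaw ends alike, 32 mm wide. About 0.14 kg. Origin: centre of its underside; x along its length, z up. Loose; grip the shaft at mid-length.
- brush_pad: Dark square pad, 90 mm by 90 mm, 4 mm thick, with a yellow painted disc 64 mm across (silhouette of the cup brush). Fixed to the bench. Origin: centre of its underside, below the centre of the disc; top surface at 4 mm.
- nut_pad: Dark square pad, 75 mm by 75 mm, 4 mm thick, with a red painted disc 44 mm across (silhouette of the clamp nut). Fixed. Origin: centre of its underside, below the centre of the disc; top surface at 4 mm.
- wrench_pad: Dark pad, 136 mm by 50 mm, 4 mm thick, with an orange painted wrench silhouette 128 mm long. Fixed. Origin: centre of its underside, below the silhouette's centre; x along the silhouette's length; top surface at 4 mm.
- arbor: Upright arbor: grey round foot 84 mm across and 10 mm high, on it a steel seat 38 mm across with its flat top at 26 mm, and an aluminium post 17 mm in diameter from there up to 76 mm, its last 8 mm tapered to 9 mm. Fixed. Origin: centre of its underside, on the post's axis; z up. The first spring's foot rests on the seat at 26 mm, the second spring's rim on the first one's rim at 40 mm.
- stone: Small pink grinding stone, 20 mm across and 26 mm tall, standing among the parts, not to be moved. Origin: centre of its underside; z up.
Not all that is in view belongs to the job. Of the things shaped like the wrench, the steel one is meant.

How it is judged:
By the outcome, as a careful person would: the job done as asked, in the order asked, and still so for the second after the job is handed in, with the robot touching nothing.
It also fails if it takes over 128 s, if anything falls off the work surface, if the arm or the gripper's body presses on something with over 40 N, if the wrist force passes 120 N, or if a joint passes its speed limit or range.

## Robot

A 7-joint arm with a two-finger parallel gripper is mounted at the origin on the work surface. World frame = base frame: x ahead of the robot, y to its left, z up, the work surface at z = 0. Lengths are in m, angles in degrees, forces in N, time in s.
With the tool pointing down it reaches from about 0.425 to 0.875 m from the base axis. Payload 4.7 kg.
Tool frame: the origin (TCP) lies where the fingers leave the gripper's body, on its centre line; the fingertips stand 70 mm ahead of it and the grasp point (between the pads) lies 51 mm ahead of it (env.tip_reach is the distance from the TCP to the fingertips, in m); z points along the fingers, x is the direction in which the jaws open and shut, and the axes are right-handed (so a half turn about z gives the same grasp; the last joint's range is limited). The gripper opens to 87 mm and grips with 3 to 60 N. Pads are 19 mm wide; open, the fingers measure 117 mm over their backs; the gripper's body (75 mm by 190 mm) begins 51 mm behind the grasp point.
Start: joints at [0.808, 18.392, -4.016, 83.108, 1.295, 78.541, -3.26], TCP at [0.65, -0, 0.292] pointing down, gripper open.
Joint ranges: [-163.93, 163.93], [-17.29, 119.83], [-79.2, 71.16], [3.27, 140.29], [-89.18, 269.18], [5.43, 117.66], [-154.24, 154.24]. Speed limits (degrees/s): [147.25, 147.25, 180, 180, 180, 180, 180].

## Interface

Orientations are given as [roll, pitch, yaw] about the fixed x, y, z axes, in that order (R = Rz(yaw) Ry(pitch) Rx(roll)).
In Python, from cell import env, optics, order gives the robot as it stands.
- The arm moves only by the shell command python3 -m creep 'ROWS' [FORCE]. ROWS is JSON, a list of rows, each a list of 7 numbers: the shift along the tool's x, y, z in cm, then the turn, a rotation vector about the tool's x, y, z in rad, then the opening, from 0 (shut) to 1 (fully open). A call has 1 to 20 rows; each row shifts and turns the pose as measured when the row begins, along the tool's axes as they then stand; what a row does not reach is not made up. A row lasts 1/10 s, in which the tool goes at most 50 mm and 8.59 degrees, less where a joint would pass 70% of its speed; a pose out of reach is approached as far as the arm can. A call with a gripper value outside its range is refused whole. The fingers move at their own pace and stop on an object; FORCE is the grip in N (left out, the last holds). Time passes only in rows, so rows that do not move let the fingers close. It gives the time, the measured TCP pose, the force and the opening at its end, in the units of the state.
- env.get_obs(): the state, without advancing time (a new reading comes with each control period).
- optics.read_camera(name): name is "scene" or "side" or "wrist"; returns a dict with "frame" (400x640x3 uint8, blue, green, red), "z_map" (400x640 float32, m along the optical axis (not along the pixel's ray), 0 where there is no reading), "fx", "fy", "cx", "cy" (pixels), "distortion" ([k1, k2, p1, p2, k3] as OpenCV has them; the pictures are not rectified), "R" (3x3) and "t" (3): a world point X has camera coordinates R X + t; the wrist camera has in their place "hand_eye" (4x4, takes a point from camera to tool coordinates, whose origin is the TCP and whose axes are the tool frame's). Camera axes: x right, y down, z forward; pixel columns grow to the right and rows downward; lengths in m; the calibration is good to about 2 mm. A picture is of the moment at which its call begins: read the wrist's pose just before it.
- order.sign_off(): hands the job in, once; it reports no verdict.
The state is a dict: "time_s": time; "qpos": joint angles; "joint_velocities": joint speeds; "effort": joint torques, N m; "tool_pos": TCP position; "tool_rot": TCP orientation; "force": force on the tool from outside, world axes, zero at the start; "wrist_torque": the same for the moment, N m; "grip_width": finger opening in m.
Only numpy, scipy, OpenCV 4.12 (cv2) and the standard library are available. Lean on these libraries where they do the work, as an engineer would, in place of code of your own. Each camera call takes 0.05 s, during which the arm holds its last target. There are 200 camera calls.

## Working session

There is one attempt and no reset: what is moved stays moved. The work goes in short steps, Python scripts to look and compute and a shell command to move; the robot and the scene stay as the last step left them, time stands still between calls to the robot, and variables do not carry over. Pictures are saved under pics/ and viewed, on a budget of 14 in all, crops included, one or two more only if the job needs it, and the job is handed in when it is done.

```bash
ls; mkdir -p pics; python3 - <<'E'
from cell import env, optics, order
import cv2,numpy as np
print(env.get_obs(), env.tip_reach)
for n in ("scene","side","wrist"):
    c=optics.read_camera(n); cv2.imwrite(f"pics/{n}0.png",c["frame"]); np.savez(f"{n}0.npz",**c)
    print(n,{k:np.round(v,4).tolist() for k,v in c.items() if k not in("frame","z_map")})
E
```

```text
pics
{'time_s': 0.0, 'qpos': array([ 0.80722543, 18.43833642, -4.01507562, 83.17443635,  1.29607807,
       78.54014144, -3.25864403]), 'joint_velocities': array([ 0.08606224, -0.07386969, -0.00626562, -0.02208448, -0.0499767 ,
       -0.03270681,  0.13446819]), 'effort': array([-2.58547143e-04, -4.91284704e+01, -4.03903294e-01, -3.12526345e+01,
       -6.40594075e-02,  4.37659642e-02,  1.61017233e-04]), 'tool_pos': array([ 6.49585150e-01, -4.68528684e-05,  2.91173604e-01]), 'tool_rot': array([1.79993091e+02, 1.07614652e-01, 3.64591944e-03]), 'force': array([ 0.37821617, -0.45339916, -0.04766786]), 'wrist_torque': array([-0.00743229, -0.00480393,  0.01612846]), 'grip_width': 0.08677572632697904} 0.0697
scene {'fx': 400.4487, 'fy': 400.4487, 'cx': 317.1985, 'cy': 204.7014, 'distortion': [0.0086, 0.0, 0.0, 0.0, 0.0], 'R': [[-0.7232, 0.6904, -0.0182], [0.4875, 0.4917, -0.7215], [-0.4892, -0.5307, -0.6922]], 't': [0.4255, -0.2419, 1.3864]}
side {'fx': 380.9238, 'fy': 380.9238, 'cx': 319.0688, 'cy': 199.3556, 'distortion': [-0.0469, 0.0, 0.0, 0.0, 0.0], 'R': [[0.8585, -0.5129, -0.0019], [-0.3734, -0.6225, -0.6879], [0.3516, 0.5912, -0.7258]], 't': [-0.5169, 0.2278, 0.7669]}
wrist {'fx': 330.0066, 'fy': 330.0066, 'cx': 318.0138, 'cy': 195.6858, 'distortion': [-0.0404, 0.0, 0.0, 0.0, 0.0], 'hand_eye': [[1.0, 0.0004, -0.0006, 0.0018], [-0.0002, 0.9544, 0.2984, -0.0821], [0.0006, -0.2984, 0.9544, -0.0916], [0.0, 0.0, 0.0, 1.0]]}
```

View pics/scene0.png

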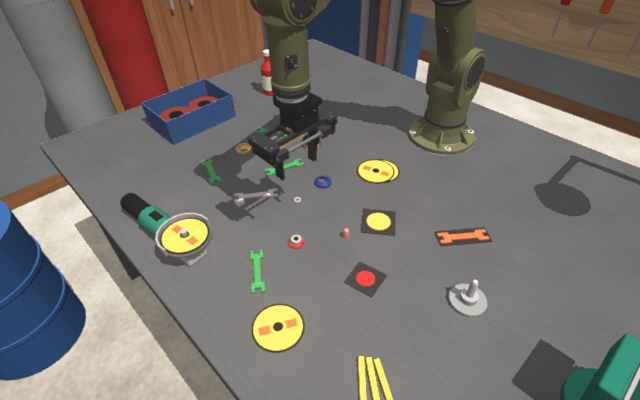

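View pics/wrist0.png

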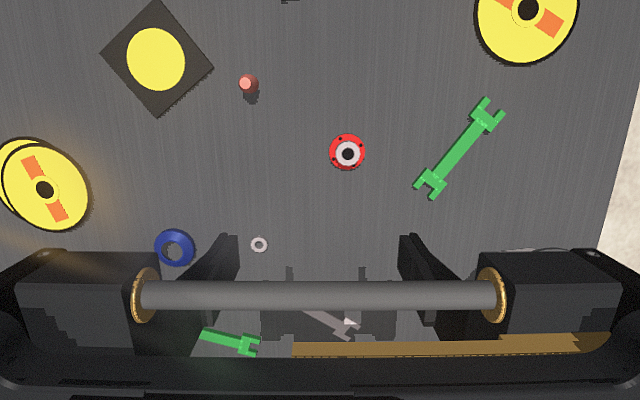

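View pics/side0.png

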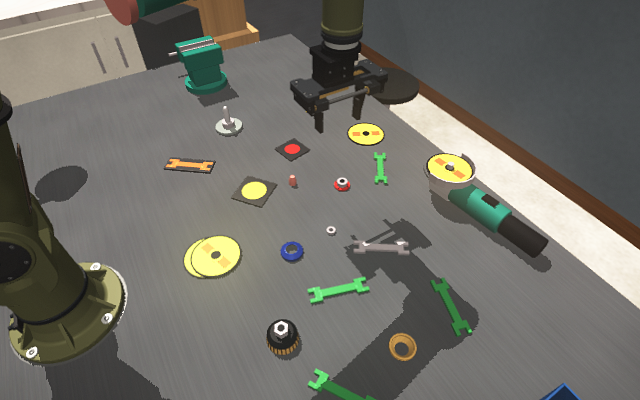

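The scene and side views show all the parts. In the side view: brass spring (402,347), brush (282,336), blue spring (292,251), steel wrench (381,247), nut (342,184), stone (293,180), arbor (229,120). The pads are brush (254,191), nut (292,149) and wrench (190,165). The green wrenches and yellow discs are decoys.

```bash
cat > h.py <<'E'
import cv2,numpy as np
from scipy.spatial.transform import Rotation as Ro
def tool(o):
    return Ro.from_euler('xyz',o['tool_rot'],degrees=True).as_matrix(),np.array(o['tool_pos'])
def cloud(c,o=None):
    "world xyz per pixel"
    h,w=c['z_map'].shape
    K=np.array([[c['fx'],0,c['cx']],[0,c['fy'],c['cy']],[0,0,1]],float)
    uv=np.stack(np.meshgrid(np.arange(w),np.arange(h)),-1).reshape(-1,1,2).astype(float)
    n=cv2.undistortPoints(uv,K,np.array(c['distortion'],float)).reshape(h,w,2)
    z=c['z_map'].astype(float)
    P=np.dstack([n[...,0]*z,n[...,1]*z,z])
    if 'hand_eye' in c:
        H=np.array(c['hand_eye']); R,t=tool(o)
        P=(P@H[:3,:3].T+H[:3,3])@R.T+t
    else:
        P=(P-c['t'])@np.array(c['R'])
    P[z==0]=np.nan
    return P
def near(P,xy,r): return np.hypot(P[...,0]-xy[0],P[...,1]-xy[1])<r
def circ(p):
    "algebraic circle fit"
    A=np.c_[2*p,np.ones(len(p))]; s=np.linalg.lstsq(A,(p**2).sum(1),rcond=None)[0]
    return s[:2],np.sqrt(s[2]+s[:2]@s[:2])
def rect(p):
    (c,s,a)=cv2.minAreaRect((p*1000).astype(np.float32)); return np.round(c,1),np.round(s,1),round(a,1)
E
cat > loc.py <<'E'
from h import *
S={'side':dict(brass=(402,347),brush=(282,336),blue=(292,251),wrench=(370,248),nut=(342,184),stone=(293,180),arbor=(229,120),bpad=(254,191),npad=(292,149),wpad=(190,165)),
'scene':dict(brass=(244,149),blue=(323,182),wrench=(262,197),nut=(296,241),stone=(346,233),arbor=(470,295),bpad=(378,222),npad=(366,279),wpad=(463,237))}
for n,d in S.items():
    c=dict(np.load(n+'0.npz')); P=cloud(c); hsv=cv2.cvtColor(c['frame'],cv2.COLOR_BGR2HSV)
    for k,(u,v) in d.items():
        s=np.nanmedian(P[v-4:v+5,u-4:u+5].reshape(-1,3),0)
        r=dict(wrench=.08,wpad=.085,bpad=.075,npad=.06,arbor=.05).get(k,.045)
        m=near(P,s,r)&(P[...,2]>.0025)&(P[...,2]<.1)
        nl,lab=cv2.connectedComponents(m.astype(np.uint8)); l=np.bincount(lab[m]).argmax(); m=lab==l
        p=P[m]; print(n,k,'seed',np.round(s*1000),'rect',rect(p[:,:2]),'zmax',np.round(np.percentile(p[:,2],98)*1000,1),len(p))
E
python3 loc.py
```

```text
side brass seed [ 541. -408.   -0.] rect (array([ 537.8, -410.2]), array([50.7, 50.9]), 32.5) zmax 14.8 381
side brush seed [ 351. -288.   36.] rect (array([ 354.9, -278.5]), array([60.3, 59. ]), 59.0) zmax 49.0 907
side blue seed [ 467. -104.   -0.] rect (array([ 465.9, -108.3]), array([49. , 50.4]), 58.3) zmax 14.4 259
side wrench seed [ 624. -191.    5.] rect (array([ 643.1, -199.8]), array([ 35.2, 115.6]), 56.2) zmax 8.5 410
side nut seed [678.   9.  16.] rect (array([681.3,  17.2]), array([41.1, 43.9]), 16.6) zmax 19.2 156
side stone seed [574.  87.  12.] rect (array([570.3,  94.7]), array([17.7, 31.3]), 26.2) zmax 25.5 68
side arbor seed [523. 412.  27.] rect (array([518.7, 413.8]), array([76.3, 83.4]), 68.0) zmax 72.6 437
side bpad seed [472. 115.   3.] rect (array([473. , 118.3]), array([94.1, 93.3]), 39.0) zmax 5.9 640
side npad seed [639. 216.   3.] rect (array([639.8, 216.7]), array([75.7, 74.8]), 10.6) zmax 6.5 326
side wpad seed [358. 302.   4.] rect (array([359.6, 307.9]), array([ 58.3, 138.6]), 51.9) zmax 7.0 511
scene brass seed [ 535. -413.    4.] rect (array([ 538.3
[... 185 characters left out ...]
3.    1.] rect (array([ 644. , -200.9]), array([ 37.6, 124.3]), 56.5) zmax 9.3 242
scene nut seed [685.  23.  16.] rect (array([683.2,  21.4]), array([34.9, 39.2]), 46.6) zmax 19.9 166
scene stone seed [574.  95.  13.] rect (array([574.8,  94.6]), array([15.6, 15.2]), 79.8) zmax 27.0 61
scene arbor seed [526. 423.  29.] rect (array([521.3, 419.4]), array([81.5, 81.9]), 12.2) zmax 72.0 1033
scene bpad seed [476. 121.   3.] rect (array([471.7, 120.2]), array([93. , 91.6]), 37.2) zmax 6.6 609
scene npad seed [640. 222.   4.] rect (array([637.5, 219.3]), array([78.1, 74.4]), 10.9) zmax 6.7 629
scene wpad seed [361. 310.   4.] rect (array([357.7, 308.2]), array([ 52.1, 136.8]), 51.8) zmax 6.5 581
```

```bash
python3 -m creep '[[-1.12,4.09,0.9,0,0,0,1],[-1.12,4.09,0.9,0,0,0,1],[-1.12,4.09,0.9,0,0,0,1],[-1.12,4.09,0.9,0,0,0,1],[-1.12,4.09,0.9,0,0,0,1],[-1.12,4.09,0.9,0,0,0,1],[-1.12,4.09,0.9,0,0,0,1],[-1.12,4.09,0.9,0,0,0,1],[-1.12,4.09,0.9,0,0,0,1],[-1.12,4.09,0.9,0,0,0,1],[0,0,0,0,0,0,1]]' 20
cat > look.py <<'E'
import sys; from h import *
from cell import env, optics
def look(tag):
    o=env.get_obs(); c=optics.read_camera('wrist'); cv2.imwrite(f'pics/{tag}.png',c['frame'])
    P=cloud(c,o); np.savez(f'{tag}.npz',P=P,frame=c['frame']); return o,c,P
def togo(o,xyz,yaw=None):
    R,t=tool(o); d=R.T@(np.array(xyz)-t)*100
    print('pos',np.round(t*1000,1),'rot',np.round(o['tool_rot'],2),'togo tool cm',np.round(d,2))
    if yaw is not None:
        Rt=Ro.from_euler('xyz',[180,0,yaw],degrees=True); print('turn rad',np.round((Ro.from_matrix(R).inv()*Rt).as_rotvec(),3))
def seg(P,xy,r,lo,hi):
    m=near(P,xy,r)&(P[...,2]>lo)&(P[...,2]<hi)
    n,lab=cv2.connectedComponents(m.astype(np.uint8))
    return lab==np.bincount(lab[m]).argmax()
E
python3 - <<'E'
from look import *
o,c,P=look('w_brass')
m=seg(P,(.538,-.409),.045,.004,.03); p=P[m]
print(rect(p[:,:2]),cv2.minEnclosingCircle((p[:,:2]*1000).astype(np.float32)),np.percentile(p[:,2],[5,50,98]),len(p)); togo(o,[.538,-.409,.2],0)
E
```

```text
time_s: 1.25
tool_pos: [0.5338, -0.4202, 0.1918]
tool_rot: [-179.8, 0.4, 0.5]
force: [0.1, -0.6, -0.8]
grip_width: 0.087
(array([ 539.9, -409.2]), array([50.9, 50.2]), 73.9) ((539.9658203125, -409.5801696777344), 25.8615779876709) [0.00447585 0.01195049 0.01399545] 1441
pos [ 533.8 -420.2  191.8] rot [-179.79    0.38    0.5 ] togo tool cm [ 0.43 -1.12 -0.82]
turn rad [-0.004  0.007  0.009]
```

View pics/w_brass.png

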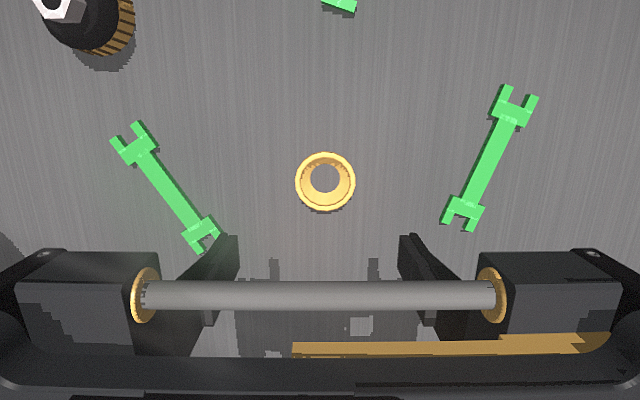

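Brass spring at image (325,181), world (540,-409), with clear space on both sides.

```bash
python3 -m creep '[[0.6,-1.08,0,-0.004,0.007,0.009,1],[0,0,2.5,0,0,0,1],[0,0,2.5,0,0,0,1],[0,0,2.5,0,0,0,1],[0,0,2.0,0,0,0,1],[0,0,0.8,0,0,0,1],[0,0,0,0,0,0,1]]'
python3 - <<'E'
from look import *
togo(env.get_obs(),[.54,-.4094,.0728],0)
E
```

```text
time_s: 2.0
tool_pos: [0.5542, -0.387, 0.0891]
tool_rot: [-179.5, -0.8, 1.1]
force: [-0.6, -0.3, 0.0]
grip_width: 0.0871
pos [ 554.2 -387.    89.1] rot [-179.51   -0.76    1.07] togo tool cm [-1.49  2.22  1.59]
turn rad [-0.009 -0.013  0.019]
```

```bash
cat > st.py <<'E'
from look import *; import sys
a=[float(x) for x in sys.argv[1:]]
togo(env.get_obs(),[v/1000 for v in a[:3]],a[3])
E
python3 -m creep '[[0,0,0,0,0,0,1],[0,0,0,0,0,0,1]]'; python3 st.py 540 -409.4 72.8 0;  python3 -m creep '[[-0.5,0,0,0,0,0,1]]'; python3 st.py 540 -409.4 72.8 0; python3 -m creep '[[0,0,0,0,0,0,1]]'; python3 st.py 540 -409.4 72.8 0
```

```text
time_s: 2.2
tool_pos: [0.5564, -0.3851, 0.0911]
tool_rot: [-179.5, -0.9, 1.2]
force: [-0.7, 0.2, 0.5]
grip_width: 0.0868
pos [ 556.4 -385.1   91.1] rot [-179.53   -0.93    1.24] togo tool cm [-1.73  2.41  1.79]
turn rad [-0.008 -0.016  0.022]
time_s: 2.3
tool_pos: [0.5527, -0.385, 0.0924]
tool_rot: [-179.6, -1.1, 1.3]
force: [-0.2, 0.7, 0.7]
grip_width: 0.0865
pos [ 552.7 -385.    92.4] rot [-179.59   -1.06    1.3 ] togo tool cm [-1.36  2.43  1.92]
turn rad [-0.007 -0.018  0.023]
time_s: 2.4
tool_pos: [0.5521, -0.3858, 0.0933]
tool_rot: [-179.7, -1.1, 1.2]
force: [-0.6, -0.4, -0.8]
grip_width: 0.0866
pos [ 552.1 -385.8   93.3] rot [-179.65   -1.09    1.25] togo tool cm [-1.3   2.35  2.02]
turn rad [-0.006 -0.019  0.022]
```

```bash
python3 -m creep '[[-0.7,1.2,1.0,-0.003,-0.01,0.011,1],[-0.4,0.7,0.6,-0.003,-0.008,0.008,1],[-0.1,0.2,0.2,0,-0.003,0.003,1]]'; python3 st.py 540 -409.4 72.8 0;  python3 -m creep '[[0,0,0.1,0,0,0,1]]'; python3 st.py 540 -409.4 72.8 0
```

```text
time_s: 2.7
tool_pos: [0.5398, -0.4099, 0.0754]
tool_rot: [179.9, 0.1, -0.2]
force: [-0.1, 0.4, -0.2]
grip_width: 0.0873
pos [ 539.8 -409.9   75.4] rot [ 1.7986e+02  9.0000e-02 -1.8000e-01] togo tool cm [ 0.02 -0.05  0.26]
turn rad [ 0.002  0.001 -0.003]
time_s: 2.8
tool_pos: [0.5388, -0.4109, 0.0735]
tool_rot: [179.9, 0.2, -0.3]
force: [0.6, 0.4, 0.4]
grip_width: 0.0872
pos [ 538.8 -410.9   73.5] rot [ 1.7987e+02  1.7000e-01 -2.9000e-01] togo tool cm [ 0.12 -0.15  0.07]
turn rad [ 0.002  0.003 -0.005]
```

```bash
python3 -m creep '[[0.08,-0.1,0.05,0.001,0.002,-0.003,0],[0.03,-0.03,0.03,0,0,0,0],[0,0,0.02,0,0,0,0],[0,0,0.02,0,0,0,0]]' 25; python3 st.py 540 -409.4 72.8 0
```

```text
time_s: 3.2
tool_pos: [0.5401, -0.409, 0.0716]
tool_rot: [180.0, 0.1, -0.1]
force: [-1.1, 0.9, 0.4]
grip_width: 0.0629
pos [ 540.1 -409.    71.6] rot [ 1.7999e+02  7.0000e-02 -8.0000e-02] togo tool cm [-0.02  0.04 -0.12]
turn rad [ 0.     0.001 -0.001]
```

```bash
python3 -m creep '[[0,0,-0.05,0,0,0,0],[0,0,0,0,0,0,0],[0,0,0,0,0,0,0]]' 25; python3 st.py 540 -409.4 72.8 0
```

```text
time_s: 3.5
tool_pos: [0.5405, -0.4086, 0.0724]
tool_rot: [180.0, 0.1, -0.0]
force: [-0.7, -0.1, -0.6]
grip_width: 0.0504
pos [ 540.5 -408.6   72.4] rot [ 1.7999e+02  5.0000e-02 -4.0000e-02] togo tool cm [-0.05  0.08 -0.04]
turn rad [ 0.     0.001 -0.001]
```

```bash
python3 -m creep '[[0,0,-2,0,0,0,0],[0,0,-4,0,0,0,0],[0,-1,-4,0,0,0,0],[0,-3,-2,0,0,0,0],[0,-4.6,0,0,0,0,0],[0,-4.6,0,0,0,0,0],[0,-4.6,0,0,0,0,0],[0,-4.6,0,0,0,0,0],[0,-4.6,0,0,0,0,0],[0,-4.6,0,0,0,0,0],[0,-4.6,0,0,0,0,0],[0,-4.6,0,0,0,0,0]]'; python3 st.py 522 370 200 0
```

```text
time_s: 4.7
tool_pos: [0.5408, 0.0044, 0.1965]
tool_rot: [179.7, -0.1, -1.0]
force: [-0.1, -0.2, -1.1]
grip_width: 0.0501
pos [540.8   4.4 196.5] rot [ 1.7972e+02 -1.3000e-01 -1.0000e+00] togo tool cm [ -2.52 -36.52  -0.53]
turn rad [ 0.005 -0.002 -0.018]
```

```bash
python3 -m creep '[[-0.3,-4.6,-0.1,0,0,-0.003,0],[-0.4,-4.6,-0.1,0,0,-0.003,0],[-0.4,-4.6,-0.1,0,0,-0.003,0],[-0.4,-4.6,-0.1,0,0,-0.003,0],[-0.4,-4.6,0,0,0,-0.003,0],[-0.3,-4.6,0,0,0,-0.003,0],[-0.2,-4,0,0,0,0,0],[-0.1,-2.8,0,0,0,0,0],[0,-1.4,0,0,0,0,0],[0,-0.4,0,0,0,0,0]]'; python3 - <<'E'
from look import *
o,c,P=look('w_arb')
for lo,hi,r in((.006,.014,.06),(.022,.03,.03),(.07,.085,.02)):
    m=near(P,(.52,.417),r)&(P[...,2]>lo)&(P[...,2]<hi); p=P[m]
    print(lo,len(p))
    if len(p)>20: print(rect(p[:,:2]),cv2.minEnclosingCircle((p[:,:2]*1000).astype(np.float32)))
togo(o,[.52,.417,.2],0)
E
```

```text
time_s: 5.7
tool_pos: [0.5116, 0.3888, 0.2003]
tool_rot: [180.0, -0.3, 0.6]
force: [0.0, 0.6, -0.3]
grip_width: 0.05
0.006 5389
(array([522.1, 419.4]), array([82.3, 82.6]), 43.7) ((521.930419921875, 419.2055358886719), 41.86344528198242)
0.022 1034
(array([521.8, 420.1]), array([36.6, 36.2]), 6.5) ((522.5187377929688, 419.19024658203125), 19.21745491027832)
0.07 308
(array([522.3, 419.2]), array([13.9, 13.6]), 50.3) ((522.1259765625, 419.60870361328125), 7.348838806152344)
pos [511.6 388.8 200.3] rot [179.98  -0.26   0.61] togo tool cm [ 0.87 -2.81  0.03]
turn rad [ 0.    -0.004  0.011]
```

View pics/w_arb.png

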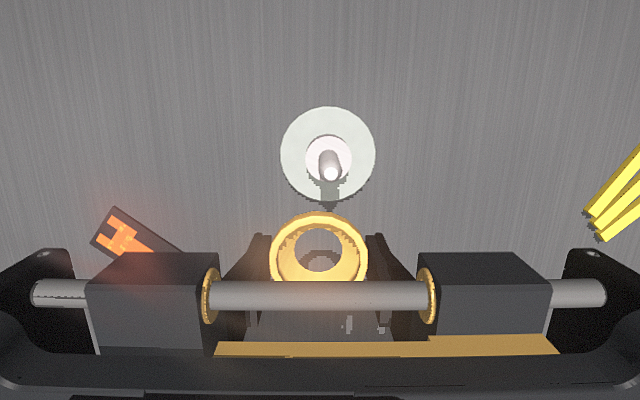

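```bash
cat >> look.py <<'E'
def intool(P,o):
    R,t=tool(o); return (P-t)@R
E
python3 - <<'E'
from look import *
o=env.get_obs(); d=np.load('w_arb.npz'); T=intool(d['P'],o); hsv=cv2.cvtColor(d['frame'],cv2.COLOR_BGR2HSV)
m=(np.abs(T[...,0])<.035)&(np.abs(T[...,1])<.04)&(T[...,2]>.045)&(T[...,2]<.075)&(hsv[...,1]>100)&(hsv[...,0]<35)
p=T[m]; print(len(p),np.percentile(p,[0,1,50,99,100],axis=0))
top=p[p[:,2]<np.percentile(p[:,2],30)] ; 
# outer boundary: far half of hull
h=cv2.convexHull((p[:,:2]*1000).astype(np.float32))[:,0]; h=h[h[:,1]<3]
print(circ(h.astype(float)),len(h))
E
```

```text
3678 [[-0.02387084 -0.02584657  0.04523061]
 [-0.02328801 -0.02496916  0.05004108]
 [-0.00046827  0.00012174  0.06700235]
 [ 0.02651042  0.01691382  0.07314847]
 [ 0.03470189  0.01783147  0.07409123]]
(array([5.55423679, 6.24481267]), np.float64(32.2189022798731)) 18
```

```bash
python3 -m creep '[[0.4,-1.4,1.5,0,-0.002,0.005,0],[0.3,-1.1,1.5,0,-0.001,0.004,0],[0.1,-0.4,0.8,0,0,0.001,0],[0,-0.1,0.3,0,0,0,0]]'; python3 st.py 520.6 419.6 155 0
```

```text
time_s: 6.15
tool_pos: [0.5239, 0.4121, 0.1579]
tool_rot: [179.7, -0.2, -0.5]
force: [0.4, 0.3, -0.3]
grip_width: 0.0504
pos [523.9 412.1 157.9] rot [179.69  -0.22  -0.51] togo tool cm [-0.34 -0.74  0.29]
turn rad [ 0.005 -0.004 -0.009]
```

```bash
python3 -m creep '[[-0.3,-0.5,0.1,0.003,-0.002,-0.005,0],[-0.1,-0.25,0.1,0.002,-0.001,-0.003,0],[0,-0.05,0.1,0,0,-0.001,0]]'; python3 st.py 520.6 419.6 155 0
```

```text
time_s: 6.45
tool_pos: [0.5204, 0.4183, 0.1545]
tool_rot: [179.9, -0.0, -0.1]
force: [0.3, -0.3, -1.2]
grip_width: 0.0503
pos [520.4 418.3 154.5] rot [ 1.7989e+02 -1.0000e-02 -9.0000e-02] togo tool cm [ 0.02 -0.13 -0.05]
turn rad [ 0.002 -0.    -0.002]
```

```bash
python3 -m creep '[[0,-0.06,0.6,0.001,0,-0.002,0],[0,-0.03,0.8,0,0,0,0],[0,0,0.6,0,0,0,0],[0,0,0.3,0,0,0,0]]'; python3 st.py 520.6 419.6 98 0
```

```text
time_s: 6.85
tool_pos: [0.5209, 0.4193, 0.1311]
tool_rot: [-180.0, -0.1, 0.0]
force: [0.1, 0.8, -0.9]
grip_width: 0.05
pos [520.9 419.3 131.1] rot [-1.7999e+02 -1.3000e-01  2.0000e-02] togo tool cm [-0.04 -0.03  3.31]
turn rad [-0.    -0.002  0.   ]
```

```bash
python3 -m creep '[[-0.02,-0.03,0.9,0,-0.001,0,0],[0,0,1.0,0,0,0,0],[0,0,0.7,0,0,0,0],[0,0,0.4,0,0,0,0]]'; python3 st.py 520.6 419.6 98 0;  python3 -m creep '[[0,0,0.1,0,0,0,0]]'; python3 st.py 520.6 419.6 98 0
```

```text
time_s: 7.25
tool_pos: [0.5206, 0.4193, 0.0979]
tool_rot: [180.0, -0.0, 0.0]
force: [-2.9, -2.5, 23.4]
grip_width: 0.0501
pos [520.6 419.3  97.9] rot [ 1.7997e+02 -3.0000e-02  2.0000e-02] togo tool cm [ 0.   -0.03 -0.01]
turn rad [ 0. -0.  0.]
time_s: 7.35
tool_pos: [0.5206, 0.4194, 0.098]
tool_rot: [180.0, -0.0, 0.0]
force: [-4.6, -3.3, 14.3]
grip_width: 0.0503
pos [520.6 419.4  98. ] rot [ 1.7995e+02 -2.0000e-02  2.0000e-02] togo tool cm [-0.   -0.02  0.  ]
turn rad [ 0.001 -0.     0.   ]
```

```bash
python3 -m creep '[[0,0,0,0,0,0,1],[0,0,0,0,0,0,1],[0,0,0,0,0,0,1],[0,0,-0.5,0,0,0,1],[0,0,-1,0,0,0,1],[0,0,-2.5,0,0,0,1],[0,0,-3,0,0,0,1],[0,0,-2,0,0,0,1]]'; python3 - <<'E'
from look import *
o,c,P=look('w_arb2')
m=near(P,(.522,.4193),.035)&(P[...,2]>.033)&(P[...,2]<.045); p=P[m]
print(len(p),rect(p[:,:2]),cv2.minEnclosingCircle((p[:,:2]*1000).astype(np.float32)),np.percentile(p[:,2],[5,50,95]))
# tilt of rim
q=p[np.hypot(*(p[:,:2]-[.522,.4193]).T)>.022]; q=q[q[:,2]>.037]; print(np.linalg.lstsq(np.c_[q[:,:2]-[.522,.4193],np.ones(len(q))],q[:,2],rcond=None)[0])
togo(o,[.465,-.106,.2],0)
E
```

```text
time_s: 8.15
tool_pos: [0.5195, 0.4186, 0.1894]
tool_rot: [179.8, 0.2, 0.0]
force: [0.0, 0.9, -0.6]
grip_width: 0.0862
1285 (array([522. , 419.1]), array([49.8, 50.7]), 0.9) ((522.605224609375, 418.8693542480469), 25.901817321777344) [0.03357035 0.03863217 0.04017168]
[ 9.56848305e-05 -9.10370615e-04  3.88340853e-02]
pos [519.5 418.6 189.4] rot [1.7977e+02 2.3000e-01 3.0000e-02] togo tool cm [-5.48 52.46 -0.83]
turn rad [0.004 0.004 0.001]
```

```bash
python3 -m creep '[[-0.2,2,-0.3,0.002,0.002,0,1],[-0.5,4.7,0,0,0,0,1],[-0.5,4.7,0,0,0,0,1],[-0.5,4.7,0,0,0,0,1],[-0.5,4.7,0,0,0,0,1],[-0.5,4.7,0,0,0,0,1],[-0.5,4.7,0,0,0,0,1],[-0.5,4.7,0,0,0,0,1],[-0.5,4.7,0,0,0,0,1],[-0.5,4.7,0,0,0,0,1],[-0.4,4,0,0,0,0,1],[-0.3,2.5,0,0,0,0,1],[-0.1,1.2,0,0,0,0,1],[0,0.3,0,0,0,0,1]]'; python3 - <<'E'
from look import *
o,c,P=look('w_blue')
m=seg(P,(.465,-.105),.045,.004,.03); p=P[m]
print(rect(p[:,:2]),cv2.minEnclosingCircle((p[:,:2]*1000).astype(np.float32)),np.percentile(p[:,2],[5,50,98]),len(p)); togo(o,[.465,-.106,.0728],0)
m=near(P,(.465,-.106),.1)&(P[...,2]>.004)&(P[...,2]<.05)
n,l,s,cc=cv2.connectedComponentsWithStats(m.astype(np.uint8))
for i in range(1,n):
    if s[i,4]>30: print('blob',rect(P[l==i][:,:2]))
E
```

```text
time_s: 9.6
tool_pos: [0.4667, -0.1185, 0.2022]
tool_rot: [-179.3, -1.4, 0.3]
force: [-0.0, 0.1, 0.0]
grip_width: 0.0871
(array([ 467.6, -105.5]), array([50.5, 50.3]), 89.1) ((467.2195739746094, -105.91323852539062), 26.00497817993164) [0.00688768 0.01017681 0.01373177] 1789
pos [ 466.7 -118.5  202.2] rot [-179.33   -1.37    0.28] togo tool cm [-0.47 -1.1  12.95]
turn rad [-0.012 -0.024  0.005]
blob (array([ 467.6, -105.5]), array([50.5, 50.3]), 89.1)
```

```bash
python3 -m creep '[[-0.15,-0.6,2,-0.006,-0.012,0.003,1],[0,-0.4,3,-0.004,-0.008,0.002,1],[0,-0.2,3,-0.001,-0.003,0,1],[0,0,2,0,0,0,1],[0,0,0.9,0,0,0,1]]'; python3 st.py 467 -105.7 72.8 0
```

```text
time_s: 10.15
tool_pos: [0.4715, -0.0952, 0.0931]
tool_rot: [-179.8, -0.5, 0.8]
force: [0.1, -0.8, 0.6]
grip_width: 0.0872
pos [471.5 -95.2  93.1] rot [-179.81   -0.5     0.8 ] togo tool cm [-0.48  1.05  2.02]
turn rad [-0.003 -0.009  0.014]
```

```bash
python3 -m creep '[[-0.25,0.5,0.9,-0.001,-0.004,0.007,1],[-0.17,0.35,0.7,0,-0.003,0.005,1],[-0.05,0.1,0.3,0,0,0.001,1]]'; python3 st.py 467 -105.7 72.8 0
```

```text
time_s: 10.45
tool_pos: [0.4677, -0.1023, 0.0732]
tool_rot: [-179.8, -0.1, 0.3]
force: [-0.7, 0.1, -0.3]
grip_width: 0.087
pos [ 467.7 -102.3   73.2] rot [-1.7981e+02 -8.0000e-02  2.9000e-01] togo tool cm [-0.07  0.34  0.04]
turn rad [-0.003 -0.001  0.005]
```

```bash
python3 -m creep '[[-0.06,0.2,0.0,-0.001,-0.001,0.003,0],[-0.02,0.1,0.05,0,0,0.001,0],[0,0.03,0.05,0,0,0,0]]' 25; python3 st.py 467 -105.7 72.8 0;  python3 -m creep '[[0,0,0,0,0,0,0],[0,0,0,0,0,0,0],[0,0,0,0,0,0,0],[0,0,0,0,0,0,0]]' ; python3 st.py 467 -105.7 72.8 0
```

```text
time_s: 10.75
tool_pos: [0.4678, -0.1067, 0.0734]
tool_rot: [-179.9, -0.2, -0.0]
force: [0.3, 0.4, -0.2]
grip_width: 0.0704
pos [ 467.8 -106.7   73.4] rot [-1.799e+02 -1.600e-01 -4.000e-02] togo tool cm [-0.08 -0.1   0.06]
turn rad [-0.002 -0.003 -0.001]
time_s: 11.15
tool_pos: [0.4682, -0.107, 0.0742]
tool_rot: [-179.9, -0.2, -0.1]
force: [-0.3, -0.5, -1.2]
grip_width: 0.0505
pos [ 468.2 -107.    74.2] rot [-1.7991e+02 -2.5000e-01 -7.0000e-02] togo tool cm [-0.12 -0.13  0.14]
turn rad [-0.002 -0.004 -0.001]
```

```bash
python3 -m creep '[[0,0,-1.5,0,0.002,0,0],[0,0,-4,0,0,0,0],[0.2,-1.5,-4,0,0,0,0],[0.5,-4,-2,0,0,0,0],[0.5,-4.7,0,0,0,0,0],[0.5,-4.7,0,0,0,0,0],[0.5,-4.7,0,0,0,0,0],[0.5,-4.7,0,0,0,0,0],[0.5,-4.7,0,0,0,0,0],[0.5,-4.7,0,0,0,0,0],[0.5,-4.7,0,0,0,0,0],[0.5,-4.4,0,0,0,0,0],[0.3,-3,0,0,0,0,0],[0.1,-1.8,0,0,0,0,0],[0.1,-0.8,0,0,0,0,0],[0,-0.2,0,0,0,0,0]]'; python3 st.py 520.6 400 200 0
```

```text
time_s: 12.75
tool_pos: [0.5218, 0.3967, 0.1926]
tool_rot: [-179.7, -0.2, -0.5]
force: [1.0, -0.1, -0.4]
grip_width: 0.0505
pos [521.8 396.7 192.6] rot [-179.75   -0.21   -0.49] togo tool cm [-0.12 -0.33 -0.74]
turn rad [-0.004 -0.004 -0.008]
```

```bash
python3 - <<'E'
from look import *
o,c,P=look('w_blue2'); T=intool(P,o); hsv=cv2.cvtColor(c['frame'],cv2.COLOR_BGR2HSV)
m=(np.abs(T[...,0])<.035)&(np.abs(T[...,1])<.04)&(T[...,2]>.04)&(T[...,2]<.08)&(np.abs(hsv[...,0].astype(int)-118)<14)&(hsv[...,1]>80)
p=T[m]; print(len(p),np.round(np.percentile(p,[0,1,50,99,100],axis=0)*1000,1))
m=near(P,(.522,.4193),.03)&(P[...,2]>.034)&(P[...,2]<.044); print('brass',rect(P[m][:,:2]))
m=near(P,(.522,.4193),.015)&(P[...,2]>.06)&(P[...,2]<.085); print('post',rect(P[m][:,:2]))
togo(env.get_obs(),[.5206,.4195,.16],0)
E
```

```text
4215 [[-23.6 -27.1  59.5]
 [-22.5 -26.4  60.4]
 [  1.7 -12.5  64.3]
 [ 25.9  13.9  72.3]
 [ 26.9  21.   75.3]]
brass (array([522.2, 420.4]), array([50.1, 48.2]), 2.4)
post (array([522.1, 419.3]), array([16.5, 16.3]), 82.1)
pos [521.7 396.4 192.6] rot [-179.74   -0.21   -0.5 ] togo tool cm [-0.15 -2.29  3.27]
turn rad [-0.004 -0.004 -0.009]
```

View pics/w_blue2.png

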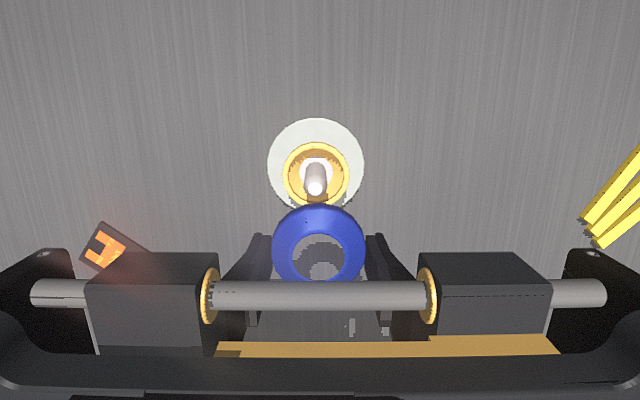

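Blue spring held level at image (318,245), and the brass one is seated on the arbor at (315,172). Next I go over the post.

```bash
python3 -m creep '[[-0.05,-1.1,1.1,-0.002,-0.002,-0.005,0],[-0.05,-0.75,1.0,-0.002,-0.002,-0.003,0],[-0.02,-0.3,0.7,0,0,-0.001,0],[0,-0.05,0.3,0,0,0,0]]'; python3 st.py 520.4 418.3 160 0
```

```text
time_s: 13.2
tool_pos: [0.5222, 0.4155, 0.1589]
tool_rot: [179.8, 0.0, -0.3]
force: [0.1, 0.4, -0.8]
grip_width: 0.0506
pos [522.2 415.5 158.9] rot [179.83   0.    -0.25] togo tool cm [-0.18 -0.27 -0.11]
turn rad [ 0.003  0.    -0.004]
```

```bash
python3 -m creep '[[-0.15,-0.18,0.1,0.002,0,-0.002,0],[-0.05,-0.07,0.2,0.001,0,-0.001,0],[0,-0.02,0.3,0,0,0,0]]'; python3 st.py 520.4 418.3 114 0
```

```text
time_s: 13.5
tool_pos: [0.5204, 0.4173, 0.1519]
tool_rot: [179.9, 0.0, -0.1]
force: [-0.3, 0.9, -1.2]
grip_width: 0.0504
pos [520.4 417.3 151.9] rot [ 1.7995e+02  3.0000e-02 -1.3000e-01] togo tool cm [ 0.   -0.1   3.79]
turn rad [ 0.001  0.001 -0.002]
```

```bash
python3 -m creep '[[0,-0.06,0.8,0,0,-0.001,0],[0,-0.03,0.8,0,0,0,0],[0,0,0.6,0,0,0,0],[0,0,0.3,0,0,0,0]]'; python3 st.py 520.4 418.3 114 0
```

```text
time_s: 13.9
tool_pos: [0.5207, 0.4178, 0.1252]
tool_rot: [180.0, -0.0, -0.1]
force: [-1.1, -1.0, -1.2]
grip_width: 0.0506
pos [520.7 417.8 125.2] rot [ 1.7996e+02 -2.0000e-02 -1.1000e-01] togo tool cm [-0.03 -0.05  1.12]
turn rad [ 0.001 -0.    -0.002]
```

```bash
python3 -m creep '[[0,0,0.5,0,0,0,0],[0,0,0.5,0,0,0,0],[0,0,0.3,0,0,0,0]]'; python3 st.py 520.4 418.3 114 0
```

```text
time_s: 14.2
tool_pos: [0.521, 0.4181, 0.1135]
tool_rot: [180.0, -0.0, -0.1]
force: [-7.0, -6.1, 23.5]
grip_width: 0.0504
pos [521.  418.1 113.5] rot [ 1.7995e+02 -5.0000e-02 -1.2000e-01] togo tool cm [-0.06 -0.02 -0.05]
turn rad [ 0.001 -0.001 -0.002]
```

```bash
python3 -m creep '[[0,0,0,0,0,0,1],[0,0,0,0,0,0,1],[0,0,0,0,0,0,1],[0,0,-0.6,0,0,0,1],[0,0,-1.5,0,0,0,1],[0,0,-3,0,0,0,1],[0,0,-3,0,0,0,1],[0,0,-1.2,0,0,0,1]]'; python3 - <<'E'
from look import *
o,c,P=look('w_arb3')
m=near(P,(.522,.4193),.035)&(P[...,2]>.036)&(P[...,2]<.058); p=P[m]
print(len(p),rect(p[:,:2]),cv2.minEnclosingCircle((p[:,:2]*1000).astype(np.float32)),np.percentile(p[:,2],[5,50,95]))
q=P[m&(P[...,2]>.0515)]; print('crown',rect(q[:,:2]),np.linalg.lstsq(np.c_[q[:,:2]-[.522,.4193],np.ones(len(q))],q[:,2],rcond=None)[0])
togo(o,[.472,.119,.22],0)
E
```

```text
time_s: 15.0
tool_pos: [0.5205, 0.4181, 0.2111]
tool_rot: [179.9, 0.0, -0.1]
force: [0.6, 0.5, -0.2]
grip_width: 0.0869
2346 (array([522.9, 419.7]), array([50.9, 51.2]), 72.5) ((522.8898315429688, 419.5976867675781), 26.106725692749023) [0.04380883 0.04986576 0.05332811]
crown (array([523.7, 420. ]), array([37.7, 37.8]), 54.0) [-0.00027889  0.0037953   0.05270631]
pos [520.5 418.1 211.1] rot [ 1.7991e+02  3.0000e-02 -1.0000e-01] togo tool cm [-4.8  29.91 -0.84]
turn rad [ 0.002  0.001 -0.002]
```

```bash
python3 -m creep '[[-0.3,2,0,0.001,0,0,1],[-0.9,4.6,0,0,0,0,1],[-0.9,4.6,0,0,0,0,1],[-0.9,4.6,0,0,0,0,1],[-0.9,4.6,0,0,0,0,1],[-0.5,4,0,0,0,0,1],[-0.3,2.6,0,0,0,0,1],[0,1.2,0,0,0,0,1],[0,0.3,0,0,0,0,1]]'; cat > pads.py <<'E'
from look import *
def pad(P,fr,xy,hue,r,tag):
    hsv=cv2.cvtColor(fr,cv2.COLOR_BGR2HSV); h=hsv[...,0].astype(int)
    m=near(P,xy,r)&(np.minimum(abs(h-hue),180-abs(h-hue))<9)&(hsv[...,1]>120)&(hsv[...,2]>90)&(P[...,2]<.012)
    n,l=cv2.connectedComponents(m.astype(np.uint8)); m=l==np.bincount(l[m]).argmax(); p=P[m]
    b=P[...,2]>.002; b&=near(P,xy,r+.03)
    print(tag,len(p),'col',rect(p[:,:2]),cv2.minEnclosingCircle((p[:,:2]*1000).astype(np.float32)),'z',np.round(np.median(p[:,2])*1000,1))
if __name__=='__main__':
    o,c,P=look('w_bpad'); pad(P,c['frame'],(.472,.119),30,.05,'bpad'); togo(o,[.472,.119,.2],0)
    try: pad(P,c['frame'],(.359,.308),10,.08,'wpad')
    except Exception as e: print('wpad',e)
E
python3 pads.py
```

```text
time_s: 15.95
tool_pos: [0.4686, 0.1244, 0.2064]
tool_rot: [-179.8, 0.2, 0.0]
force: [0.5, -0.0, -0.6]
grip_width: 0.0872
bpad 213 col (array([474. , 116.2]), array([64.8, 61.5]), 4.1) ((474.1171569824219, 117.7779541015625), 32.64639663696289) z 3.1
pos [468.6 124.4 206.4] rot [-1.7982e+02  1.8000e-01  3.0000e-02] togo tool cm [0.34 0.54 0.64]
turn rad [-0.003  0.003  0.   ]
wpad 577 col (array([393.2, 272.5]), array([22.6, 31.3]), 51.8) ((390.72332763671875, 268.8607482910156), 16.05730438232422) z 3.4
```

```bash
python3 - <<'E'
from look import *
d=np.load('w_bpad.npz'); P=d['P']; hsv=cv2.cvtColor(d['frame'],cv2.COLOR_BGR2HSV)
m=near(P,(.473,.118),.05)&(hsv[...,1]>120)&(P[...,2]<.012); print(np.percentile(hsv[m],[5,50,95],axis=0))
n,l=cv2.connectedComponents(m.astype(np.uint8)); m=l==np.bincount(l[m]).argmax(); p=P[m]; print(len(p),rect(p[:,:2]),p.mean(0),cv2.minEnclosingCircle((p[:,:2]*1000).astype(np.float32)))
E
python3 -m creep '[[-0.3,2,-0.2,-0.001,0.001,0,1],[-0.6,4.7,-0.2,0,0,0,1],[-0.8,4.7,-0.2,0,0,0,1],[-1.2,4.6,0,0,0,0,1],[-1.3,4.6,0,0,0,0,1],[-1.5,4.6,0,0,0,0,1],[-1.8,4.5,0,0,0,0,1],[-1.8,4.4,0,0,0,0,1],[-1.6,3,0,0,0,0,1],[-0.7,1.5,0,0,0,0,1],[-0.2,0.4,0,0,0,0,1]]'; python3 - <<'E'
from look import *
o,c,P=look('w_brush'); togo(o,[.355,-.279,.2],0)
m=seg(P,(.355,-.279),.05,.01,.06); p=P[m]; print('all',rect(p[:,:2]),cv2.minEnclosingCircle((p[:,:2]*1000).astype(np.float32)))
q=p[p[:,2]>.045]; print('hex',len(q),rect(q[:,:2]),q.mean(0))
h=cv2.convexHull((q[:,:2]*1000).astype(np.float32))[:,0]
best=[(np.ptp(h@[np.cos(a),np.sin(a)]),np.degrees(a)) for a in np.radians(np.arange(0,180,2))]
s=sorted(best)[:8]; print(np.round(s,1))
f=[sum(np.ptp(h@[np.cos(a+k),np.sin(a+k)]) for k in np.radians([0,60,120])) for a in np.radians(np.arange(0,60,1))]; print('flat normal',np.argmin(f),min(f)/3)
E
```

```text
[[ 25.  121.  186.1]
 [ 30.  130.  255. ]
 [ 30.  149.  255. ]]
213 (array([474. , 116.2]), array([64.8, 61.5]), 4.1) [0.47499294 0.11291625 0.00309209] ((474.1171569824219, 117.7779541015625), 32.64639663696289)
time_s: 17.1
tool_pos: [0.3667, -0.2626, 0.2107]
tool_rot: [-179.7, -0.3, 2.3]
force: [-0.2, 1.6, 0.2]
grip_width: 0.0873
pos [ 366.7 -262.6  210.7] rot [-179.73   -0.34    2.28] togo tool cm [-1.24  1.6   1.05]
turn rad [-0.005 -0.006  0.04 ]
all (array([ 357.3, -275.3]), array([58.3, 58.8]), 21.2) ((356.8988952636719, -275.6170349121094), 29.861860275268555)
hex 714 (array([ 356.8, -276.4]), array([27.3, 24. ]), 58.7) [ 0.35678027 -0.27595909  0.0472136 ]
[[ 24.1 148. ]
 [ 24.2 150. ]
 [ 24.4  28. ]
 [ 24.4 152. ]
 [ 24.4  30. ]
 [ 24.5 146. ]
 [ 24.6  26. ]
 [ 24.7  32. ]]
flat normal 29 24.40523738004302
```

```bash
python3 -m creep '[[-0.3,0.4,1,-0.002,-0.003,0.14,1],[-0.3,0.4,1.5,-0.001,-0.002,0.15,1],[-0.2,0.2,1.5,0,0,0.15,1],[-0.1,0,1,0,0,0.1,1],[0,0,0.5,0,0,0.04,1]]'; python3 st.py 356.9 -276 105 -31
```

```text
time_s: 17.65
tool_pos: [0.3663, -0.2622, 0.1543]
tool_rot: [-179.7, -0.1, -31.1]
force: [0.2, 0.2, -0.5]
grip_width: 0.0873
pos [ 366.3 -262.2  154.3] rot [-1.7972e+02 -8.0000e-02 -3.1140e+01] togo tool cm [-0.09  1.69  4.92]
turn rad [-0.005 -0.001 -0.002]
```

```bash
python3 -m creep '[[-0.05,0.8,1.5,-0.003,0,-0.001,1],[-0.03,0.6,1.6,-0.001,0,0,0.7],[0,0.2,1,0,0,0,0.5],[0,0,0.4,0,0,0,0.5]]'; python3 st.py 356.9 -276 105 -31
```

```text
time_s: 18.05
tool_pos: [0.364, -0.2677, 0.1071]
tool_rot: [-179.8, -0.1, -30.3]
force: [-0.3, 0.2, 0.1]
grip_width: 0.0701
pos [ 364.  -267.7  107.1] rot [-1.798e+02 -7.000e-02 -3.026e+01] togo tool cm [-0.19  1.08  0.2 ]
turn rad [-0.003 -0.001  0.013]
```

```bash
python3 -m creep '[[-0.1,0.6,0.1,-0.001,0,0.007,0.5],[-0.06,0.4,0.1,0,0,0.004,0.5],[-0.02,0.1,0.1,0,0,0.001,0.5]]'; python3 st.py 356.9 -276 105 -31
```

```text
time_s: 18.35
tool_pos: [0.3583, -0.2751, 0.1042]
tool_rot: [-179.8, -0.1, -30.8]
force: [-0.2, 0.3, -0.6]
grip_width: 0.0482
pos [ 358.3 -275.1  104.2] rot [-1.7983e+02 -8.0000e-02 -3.0770e+01] togo tool cm [-0.07  0.15 -0.08]
turn rad [-0.003 -0.001  0.004]
```

```bash
python3 -m creep '[[-0.02,0.03,-0.05,-0.002,0,0.002,0],[0,0,0,0,0,0,0],[0,0,0,0,0,0,0],[0,0,0,0,0,0,0]]' 40; python3 st.py 356.9 -276 105 -31
```

```text
time_s: 18.75
tool_pos: [0.3582, -0.2758, 0.1058]
tool_rot: [-179.9, -0.2, -31.0]
force: [-0.4, 0.3, -2.9]
grip_width: 0.0234
pos [ 358.2 -275.8  105.8] rot [-179.93   -0.19  -30.97] togo tool cm [-0.1   0.08  0.08]
turn rad [-0.001 -0.003  0.001]
```

```bash
python3 -m creep '[[0,0,-1.5,0,0.002,0,0],[0,0,-3,0,0,-0.1,0],[0,0,-3,0,0,-0.14,0],[0.2,0,-2.5,0,0,-0.14,0],[1,-1,-1,0,0,-0.12,0],[2,-2.5,0,0,0,-0.04,0],[2,-4,0,0,0,0,0],[2,-4.2,0,0,0,0,0],[1.6,-4.5,0,0,0,0,0],[1,-4.6,0,0,0,0,0],[0.6,-4.6,0,0,0,0,0],[0.3,-4,0,0,0,0,0],[0.1,-2.2,0,0,0,0,0],[0,-1,0,0,0,0,0],[0,-0.3,0,0,0,0,0]]'; python3 st.py 474 58 200 0
```

```text
time_s: 20.25
tool_pos: [0.4629, 0.0645, 0.2171]
tool_rot: [-180.0, -0.2, 0.9]
force: [0.5, -1.1, -1.6]
grip_width: 0.0234
pos [462.9  64.5 217.1] rot [-1.8e+02 -1.5e-01  9.5e-01] togo tool cm [1.09 0.67 1.71]
turn rad [-0.    -0.003  0.017]
```

```bash
python3 - <<'E'
from look import *
o,c,P=look('w_bpad2'); T=intool(P,o); togo(o,[.474,.118,.2],0)
m=seg(P,(.473,.118),.075,.0022,.012); p=P[m]; print('pad',len(p),rect(p[:,:2]),p.mean(0))
hsv=cv2.cvtColor(c['frame'],cv2.COLOR_BGR2HSV)
m2=m&(hsv[...,0]>18)&(hsv[...,0]<40)&(hsv[...,2]>150); p=P[m2]; print('disc',len(p),rect(p[:,:2]),cv2.minEnclosingCircle((p[:,:2]*1000).astype(np.float32)))
m=(np.abs(T[...,0])<.045)&(np.abs(T[...,1])<.045)&(T[...,2]>.08)&(T[...,2]<.115); p=T[m]; print('brush',len(p),np.round(np.percentile(p,[0,1,50,99,100],axis=0)*1000,1))
h=cv2.convexHull((p[:,:2]*1000).astype(np.float32))[:,0]; h=h[h[:,1]<0]; print(circ(h.astype(float)))
E
```

```text
pos [462.9  64.5 217.1] rot [-1.8e+02 -1.5e-01  9.5e-01] togo tool cm [ 1.19 -5.33  1.71]
turn rad [-0.    -0.003  0.017]
pad 8705 (array([474.1, 118.4]), array([89.4, 90. ]), 37.5) [0.4738574  0.12064894 0.00331832]
disc 3777 (array([474.2, 118.2]), array([64.1, 63.9]), 0.9) ((474.0614318847656, 118.10315704345703), 32.58649826049805)
brush 2146 [[-28.9 -29.   80. ]
 [-27.  -28.   80.1]
 [  1.6 -22.1  89.8]
 [ 30.2   5.2 106.5]
 [ 32.5   8.4 107.9]]
(array([1.47985244, 1.934825  ]), np.float64(30.944351846332182))
```

View pics/w_bpad2.png

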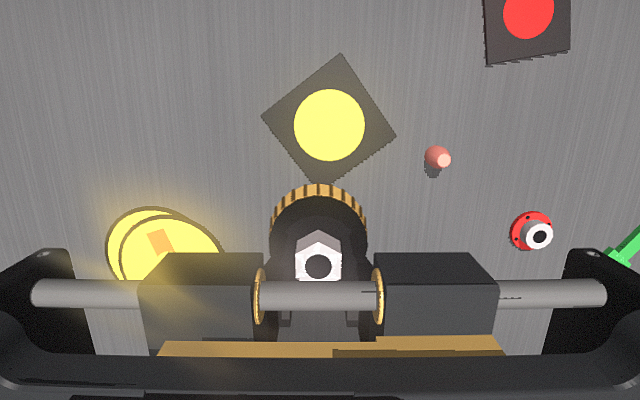

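```bash
python3 -m creep '[[0.2,-1.8,1.5,0,-0.001,0.008,0],[0.2,-2,2,0,-0.001,0.006,0],[0.1,-1.2,2,0,0,0.002,0],[0.05,-0.5,1.5,0,0,0,0],[0,-0.1,0.7,0,0,0,0]]'; python3 st.py 472.6 120.2 125 0
```

```text
time_s: 20.8
tool_pos: [0.4715, 0.1115, 0.1389]
tool_rot: [179.8, -0.3, -0.9]
force: [0.2, -1.2, -2.3]
grip_width: 0.0235
pos [471.5 111.5 138.9] rot [179.79  -0.29  -0.93] togo tool cm [ 0.09 -0.88  1.38]
turn rad [ 0.004 -0.005 -0.016]
```

```bash
python3 -m creep '[[0.05,-0.5,0.6,0.002,-0.002,-0.008,0],[0.03,-0.3,0.5,0.001,-0.002,-0.006,0],[0,-0.1,0.4,0,0,-0.001,0]]'; python3 st.py 472.6 120.2 110 0
```

```text
time_s: 21.1
tool_pos: [0.4733, 0.1172, 0.1232]
tool_rot: [179.9, -0.1, -0.3]
force: [-0.1, 0.7, -1.9]
grip_width: 0.0232
pos [473.3 117.2 123.2] rot [ 1.7989e+02 -5.0000e-02 -3.2000e-01] togo tool cm [-0.08 -0.3   1.32]
turn rad [ 0.002 -0.001 -0.006]
```

```bash
python3 -m creep '[[-0.06,-0.2,0.3,0.001,-0.001,-0.004,0],[-0.02,-0.08,0.4,0,0,-0.001,0],[0,-0.02,0.3,0,0,0,0]]'; python3 st.py 472.6 120.2 110 0
```

```text
time_s: 21.4
tool_pos: [0.4734, 0.1199, 0.1133]
tool_rot: [180.0, -0.1, -0.1]
force: [0.1, -0.5, -1.5]
grip_width: 0.0235
pos [473.4 119.9 113.3] rot [ 1.7995e+02 -1.0000e-01 -6.0000e-02] togo tool cm [-0.08 -0.03  0.33]
turn rad [ 0.001 -0.002 -0.001]
```

```bash
python3 -m creep '[[-0.07,0,0.25,0,-0.001,0,0],[-0.02,0,0.2,0,0,0,0]]'; python3 st.py 472.6 120.2 110 0
```

```text
time_s: 21.6
tool_pos: [0.4725, 0.1199, 0.1097]
tool_rot: [179.9, -0.0, -0.1]
force: [-7.7, -1.6, 19.7]
grip_width: 0.0235
pos [472.5 119.9 109.7] rot [ 1.7993e+02 -2.0000e-02 -6.0000e-02] togo tool cm [ 0.01 -0.03 -0.03]
turn rad [ 0.001 -0.    -0.001]
```

```bash
python3 -m creep '[[0,0,0,0,0,0,1],[0,0,0,0,0,0,1],[0,0,0,0,0,0,1],[0,0,-0.8,0,0,0,1],[0,0,-2,0,0,0,1],[0,0,-3,0,0,0,1],[0,0,-3,0,0,0,1],[0,0,-1,0,0,0,1]]'; python3 - <<'E'
from look import *
o,c,P=look('w_bpad3'); togo(o,[.682,.04,.2],0)
m=seg(P,(.474,.118),.045,.012,.07); p=P[m]; print('brush',len(p),rect(p[:,:2]),cv2.minEnclosingCircle((p[:,:2]*1000).astype(np.float32)),p[:,2].max())
q=p[p[:,2]>.0485]; print('hex',rect(q[:,:2]),q.mean(0))
m=seg(P,(.473,.118),.075,.002,.012); p=P[m]; print('pad',len(p),rect(p[:,:2]))
E
```

```text
time_s: 22.4
tool_pos: [0.4721, 0.1201, 0.2121]
tool_rot: [179.9, 0.0, -0.0]
force: [-0.2, -0.2, -0.6]
grip_width: 0.0793
pos [472.1 120.1 212.1] rot [ 1.7993e+02  2.0000e-02 -4.0000e-02] togo tool cm [20.99  7.99  1.22]
turn rad [ 0.001  0.    -0.001]
brush 3484 (array([474.6, 118.3]), array([58.2, 59. ]), 28.9) ((474.3665771484375, 118.09580993652344), 30.22503089904785) 0.05352988014753751
hex (array([474.4, 117.6]), array([22.8, 27.4]), 0.2) [0.4744886  0.11784462 0.0511839 ]
pad 4797 (array([474.2, 118.2]), array([89.4, 90. ]), 37.6)
```

```bash
python3 -m creep '[[2,1,0,0,0,0,1],[4.3,2,0,0,0,0,1],[4.4,2.1,0,0,0,0,1],[4.4,2.1,0.3,0,0,0,1],[3.2,1.4,0.5,0,0,0,1],[1.6,0.7,0.2,0,0,0,1],[0.6,0.2,0.2,0,0,0,1],[0.1,0,0.1,0,0,0,1]]'; python3 - <<'E'
from look import *
o,c,P=look('w_nut')
m=seg(P,(.682,.019),.04,.003,.03); p=P[m]; print('nut',len(p),rect(p[:,:2]),cv2.minEnclosingCircle((p[:,:2]*1000).astype(np.float32)),p[:,2].max())
q=p[p[:,2]>.014]; print('collar',rect(q[:,:2]),cv2.minEnclosingCircle((q[:,:2]*1000).astype(np.float32)))
togo(o,[.682,.019,.08],0)
m=near(P,(.682,.019),.1)&(P[...,2]>.004)&(P[...,2]<.05)
n,l,s,cc=cv2.connectedComponentsWithStats(m.astype(np.uint8))
for i in range(1,n):
    if s[i,4]>30: print('blob',rect(P[l==i][:,:2]))
E
```

```text
time_s: 23.25
tool_pos: [0.6824, 0.0226, 0.1908]
tool_rot: [179.8, 0.4, 0.2]
force: [-0.1, -0.2, -0.4]
grip_width: 0.087
nut 1655 (array([684.4,  17.5]), array([41. , 40.6]), 88.9) ((684.2175903320312, 17.688522338867188), 20.8186092376709) 0.018936587895612395
collar (array([684. ,  17.7]), array([27.1, 27.1]), 14.3) ((684.0376586914062, 17.440406799316406), 13.975184440612793)
pos [682.4  22.6 190.8] rot [179.81   0.41   0.19] togo tool cm [ 0.04  0.33 11.08]
turn rad [0.003 0.007 0.003]
blob (array([684.4,  17.5]), array([41. , 40.6]), 88.9)
blob (array([774.9, -10.7]), array([18.7,  7.4]), 58.7)
```

```bash
python3 -m creep '[[0.02,0.2,2,0.001,0.003,0.001,1],[0,0.1,3,0.001,0.002,0.001,1],[0,0.05,3,0,0,0,0.8],[0,0,1.8,0,0,0,0.6],[0,0,0.7,0,0,0,0.5]]'; python3 st.py 682.8 17.6 78 0
```

```text
time_s: 23.8
tool_pos: [0.678, 0.0257, 0.0858]
tool_rot: [-179.9, 0.0, 0.5]
force: [-0.6, -0.4, -1.1]
grip_width: 0.071
pos [678.   25.7  85.8] rot [-1.7989e+02  1.0000e-02  5.1000e-01] togo tool cm [0.47 0.82 0.78]
turn rad [-0.002  0.     0.009]
```

```bash
python3 -m creep '[[0.25,0.45,0.35,-0.001,0,0.004,0.5],[0.15,0.3,0.3,0,0,0.003,0.5],[0.05,0.08,0.15,0,0,0.001,0.5]]'; python3 st.py 682.8 17.6 78 0
```

```text
time_s: 24.1
tool_pos: [0.6819, 0.0189, 0.0789]
tool_rot: [-179.9, -0.0, 0.2]
force: [0.0, -0.7, 0.8]
grip_width: 0.0482
pos [681.9  18.9  78.9] rot [-1.7991e+02 -2.0000e-02  1.7000e-01] togo tool cm [0.09 0.13 0.09]
turn rad [-0.002 -0.     0.003]
```

```bash
python3 -m creep '[[0.03,0.05,0.06,0,0,0.001,0],[0,0,0.03,0,0,0,0],[0,0,0,0,0,0,0],[0,0,0,0,0,0,0]]' 25; python3 st.py 682.8 17.6 78 0
```

```text
time_s: 24.5
tool_pos: [0.6837, 0.0179, 0.0804]
tool_rot: [-179.9, -0.2, 0.1]
force: [-0.5, 0.5, -2.0]
grip_width: 0.0271
pos [683.7  17.9  80.4] rot [-1.799e+02 -2.400e-01  5.000e-02] togo tool cm [-0.1   0.03  0.24]
turn rad [-0.002 -0.004  0.001]
```

```bash
python3 -m creep '[[0,0,-1.5,0,-0.002,0,0],[0,-0.5,-3.5,0,-0.001,0,0],[-0.5,-2,-3.5,0,0,0,0],[-1,-3.5,-1.5,0,0,0,0],[-1.2,-4,0,0,0,0,0],[-1,-3.2,0,0,0,0,0],[-0.5,-1.8,0,0,0,0,0],[-0.1,-0.8,0,0,0,0,0],[0,-0.2,0,0,0,0,0],[0,0,0,0,0,0,0]]'; python3 - <<'E'
from look import *
o,c,P=look('w_npad'); T=intool(P,o); togo(o,[.640,.218,.1],0)
m=seg(P,(.640,.218),.06,.0022,.012); p=P[m]; print('pad',len(p),rect(p[:,:2]))
hsv=cv2.cvtColor(c['frame'],cv2.COLOR_BGR2HSV)
m2=m&((hsv[...,0]<8)|(hsv[...,0]>172))&(hsv[...,1]>120); p=P[m2]; print('disc',len(p),rect(p[:,:2]),cv2.minEnclosingCircle((p[:,:2]*1000).astype(np.float32)))
m=(np.abs(T[...,0])<.026)&(np.abs(T[...,1])<.03)&(T[...,2]>.055)&(T[...,2]<.09)&((hsv[...,0]<8)|(hsv[...,0]>172))&(hsv[...,1]>100); p=T[m]; print('nut',len(p),np.round(np.percentile(p,[0,1,50,99,100],axis=0)*1000,1))
h=cv2.convexHull((p[:,:2]*1000).astype(np.float32))[:,0]; h=h[h[:,1]<0]; print(circ(h.astype(float)),len(h))
E
```

```text
time_s: 25.5
tool_pos: [0.6409, 0.1809, 0.1941]
tool_rot: [-179.9, -0.4, -0.2]
force: [-0.3, -0.5, -0.2]
grip_width: 0.0268
pos [640.9 180.9 194.1] rot [-179.86   -0.43   -0.21] togo tool cm [-0.18 -3.68  9.42]
turn rad [-0.002 -0.008 -0.004]
pad 6744 (array([641. , 218.9]), array([74.3, 75.2]), 11.8)
disc 2002 (array([641.1, 218.8]), array([44.2, 44.1]), 88.2) ((641.0408935546875, 218.4974822998047), 22.536462783813477)
nut 1109 [[-16.9 -20.3  61.8]
 [-15.9 -19.9  66.2]
 [  2.2 -13.4  75.2]
 [ 19.1  17.4  79.8]
 [ 19.9  20.2  81.1]]
(array([1.69971474, 0.74618514]), np.float64(21.06466515291105)) 17
```

```bash
python3 -m creep '[[-0.05,-1.3,2,-0.001,-0.004,-0.002,0],[-0.04,-1.4,2.8,0,-0.003,-0.002,0],[0,-0.7,2.5,0,-0.001,0,0],[0,-0.25,1.5,0,0,0,0],[0,-0.05,0.6,0,0,0,0]]'; python3 st.py 639.3 219.4 84 0
```

```text
time_s: 26.05
tool_pos: [0.6429, 0.2133, 0.0927]
tool_rot: [179.9, 0.0, -0.6]
force: [0.2, -0.5, -0.9]
grip_width: 0.0269
pos [642.9 213.3  92.7] rot [ 1.7991e+02  4.0000e-02 -5.8000e-01] togo tool cm [-0.36 -0.61  0.87]
turn rad [ 0.002  0.001 -0.01 ]
```

```bash
python3 -m creep '[[-0.2,-0.35,0.1,0.001,0,-0.005,0],[-0.12,-0.2,0.2,0,0,-0.003,0],[-0.03,-0.05,0.2,0,0,-0.001,0]]'; python3 st.py 639.3 219.4 84 0
```

```text
time_s: 26.35
tool_pos: [0.6395, 0.2181, 0.0866]
tool_rot: [179.9, 0.1, -0.1]
force: [0.1, -0.2, -1.0]
grip_width: 0.0269
pos [639.5 218.1  86.6] rot [ 1.799e+02  1.100e-01 -1.500e-01] togo tool cm [-0.02 -0.13  0.26]
turn rad [ 0.002  0.002 -0.003]
```

```bash
python3 -m creep '[[0,-0.1,0.15,0.001,0.001,-0.002,0],[0,-0.03,0.2,0,0,0,0],[0,0,0.15,0,0,0,0]]'; python3 st.py 639.3 219.4 84 0
```

```text
time_s: 26.65
tool_pos: [0.6408, 0.2196, 0.0841]
tool_rot: [-180.0, -0.2, -0.0]
force: [-2.2, -0.4, 4.7]
grip_width: 0.027
pos [640.8 219.6  84.1] rot [-1.7998e+02 -1.7000e-01 -5.0000e-02] togo tool cm [-0.15  0.02  0.01]
turn rad [-0.    -0.003 -0.001]
```

```bash
python3 -m creep '[[-0.1,0,-0.12,0,-0.002,0,0],[-0.06,0,0,0,0,0,0],[0,0,0.15,0,0,0,0],[0,0,0.15,0,0,0,0]]'; python3 st.py 639.3 219.4 84 0
```

```text
time_s: 27.05
tool_pos: [0.6398, 0.2195, 0.0841]
tool_rot: [-180.0, -0.2, -0.1]
force: [-3.5, -1.3, 9.4]
grip_width: 0.0267
pos [639.8 219.5  84.1] rot [-1.7995e+02 -1.7000e-01 -8.0000e-02] togo tool cm [-0.05  0.01  0.01]
turn rad [-0.001 -0.003 -0.001]
```

Good. I release, rise and check, then go on to the wrench.

```bash
python3 -m creep '[[0,0,0,0,0,0,0.8],[0,0,0,0,0,0,0.8],[0,0,0,0,0,0,0.8],[0,0,-0.8,0,0,0,1],[0,0,-2.5,0,0,0,1],[0,0,-3.5,0,0,0,1],[0,0,-3,0,0,0,1],[0,0,-1,0,0,0,1]]'; python3 - <<'E'
from look import *
o,c,P=look('w_npad2'); togo(o,[.643,-.2,.2],0)
m=seg(P,(.641,.2187),.035,.0065,.03); p=P[m]; print('nut',len(p),rect(p[:,:2]),cv2.minEnclosingCircle((p[:,:2]*1000).astype(np.float32)),p[:,2].max())
m=seg(P,(.641,.2187),.06,.0022,.03); p=P[m]; print('pad',rect(p[:,:2]))
# wrench orientation from scene cameras
for n in('side','scene'):
    c=dict(np.load(n+'0.npz')); Q=cloud(c); m=seg(Q,(.643,-.2),.08,.0035,.015); p=Q[m][:,:2]
    q=p-p.mean(0); w,v=np.linalg.eigh(q.T@q); print(n,np.degrees(np.arctan2(v[1,1],v[0,1])))
E
```

```text
time_s: 27.85
tool_pos: [0.6386, 0.219, 0.1944]
tool_rot: [180.0, 0.0, -0.1]
force: [0.8, 0.5, 0.2]
grip_width: 0.0817
pos [638.6 219.  194.4] rot [ 1.7998e+02  5.0000e-02 -7.0000e-02] togo tool cm [ 0.49 41.9  -0.55]
turn rad [ 0.     0.001 -0.001]
nut 1687 (array([642., 219.]), array([41. , 40.9]), 63.8) ((641.927001953125, 219.07908630371094), 20.883621215820312) 0.023249033976817518
pad (array([640.9, 218.9]), array([74. , 75.2]), 11.7)
side 146.16157432081846
scene 145.73021910644422
```

```bash
python3 -m creep '[[0,2,0,0,0,0,1],[0,4.5,0,0,0,0,1],[0,4.7,0,0,0,0,1],[0,4.7,0,0,0,0,1],[0,4.7,0,0,0,0,1],[0,4.7,0,0,0,0,1],[0,4.7,0,0,0,0,1],[0,4.5,0,0,0,0,1],[0,3.3,0,0,0,0,1],[0,2,0,0,0,0,1],[0,1,0,0,0,0,1],[0,0.3,0,0,0,0,1]]'; cat > wr.py <<'E'
from look import *
def axis(P,xy,r,lo,hi):
    m=seg(P,xy,r,lo,hi); p=P[m][:,:2]; q=p-p.mean(0); w,v=np.linalg.eigh(q.T@q)
    e=v[:,1]; n=v[:,0]; c=p.mean(0)+e*(np.max(q@e)+np.min(q@e))/2+n*(np.max(q@n)+np.min(q@n))/2
    a=np.degrees(np.arctan2(e[1],e[0]))%180
    print('centre',np.round(c*1000,1),'mean',np.round(p.mean(0)*1000,1),'axis',round(a,1),'size',np.ptp(q@e),np.ptp(q@n),'rect',rect(p),np.percentile(P[m][:,2],[5,95]),len(p)); return c,a
E
python3 - <<'E'
from wr import *
o,c,P=look('w_wr'); togo(o,[.643,-.2,.2],56)
axis(P,(.643,-.2),.085,.0035,.02)
E
```

```text
time_s: 29.1
tool_pos: [0.6325, -0.2042, 0.1767]
tool_rot: [-179.8, 1.1, 0.3]
force: [-0.6, 0.4, 0.5]
grip_width: 0.087
pos [ 632.5 -204.2  176.7] rot [-179.79    1.09    0.26] togo tool cm [ 1.01 -0.43 -2.35]
turn rad [-0.013  0.016 -0.973]
centre [ 648.2 -201.6] mean [ 646.4 -199.8] axis 146.1 size 0.1259163646009015 0.032729950523646155 rect (array([ 648.1, -201.7]), array([ 32.7, 125.9]), 56.2) [0.00492926 0.00718978] 3526
```

View pics/w_wr.png

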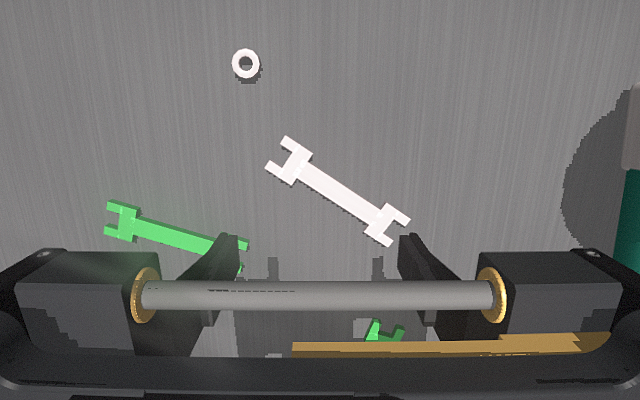

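Steel wrench at image (338,190), axis 146°, clear of the green ones. I rotate to yaw 56.

```bash
python3 -m creep '[[0.5,0,0,-0.006,0.008,-0.12,0.6],[0.5,0.2,0,-0.003,0.004,-0.145,0.6],[0.3,0.2,0.3,0,0,-0.145,0.6],[0,0.2,0.5,0,0,-0.145,0.6],[0,0.1,0.7,0,0,-0.145,0.6],[0,0,0.7,0,0,-0.12,0.6],[0,0,0.5,0,0,-0.06,0.6],[0,0,0.3,0,0,-0.02,0.6]]'; python3 st.py 646.6 -201 72 56.1
```

```text
time_s: 29.95
tool_pos: [0.6513, -0.1876, 0.1437]
tool_rot: [-179.5, -0.1, 54.6]
force: [-0.5, 0.5, -0.4]
grip_width: 0.0524
pos [ 651.3 -187.6  143.7] rot [-1.7949e+02 -1.0000e-01  5.4630e+01] togo tool cm [-1.38  0.46  7.16]
turn rad [-0.009 -0.002 -0.026]
```

```bash
python3 -m creep '[[-0.6,0.2,2,-0.005,-0.001,-0.013,0.6],[-0.5,0.15,2,-0.003,0,-0.009,0.6],[-0.2,0.05,1.2,0,0,-0.003,0.6],[0,0,0.6,0,0,0,0.6]]'; python3 - <<'E'
from wr import *
o,c,P=look('w_wr2'); togo(o,[.6466,-.201,.072],56.1)
axis(P,(.647,-.201),.085,.0035,.012)
E
```

```text
time_s: 30.35
tool_pos: [0.6494, -0.193, 0.085]
tool_rot: [180.0, -0.3, 56.5]
force: [0.2, 0.4, 0.6]
grip_width: 0.0517
pos [ 649.4 -193.    85. ] rot [179.98  -0.3   56.48] togo tool cm [-0.83  0.21  1.3 ]
turn rad [ 0.    -0.005  0.007]
centre [ 630.9 -189.8] mean [ 625.2 -186.2] axis 146.6 size 0.0849632129448325 0.032154698906613974 rect (array([ 630.9, -189.9]), array([32.1, 85. ]), 56.4) [0.0050349  0.00710112] 5011
```

```bash
python3 -m creep '[[-0.4,0.1,0.5,0,-0.002,0.003,0.6],[-0.3,0.07,0.4,0,-0.002,0.002,0.6],[-0.08,0.02,0.2,0,0,0,0.6]]'; python3 st.py 646.6 -201 72 56.1
```

```text
time_s: 30.7
tool_pos: [0.6477, -0.1993, 0.0742]
tool_rot: [179.9, -0.1, 56.2]
force: [0.2, -0.1, 0.9]
grip_width: 0.0523
pos [ 647.7 -199.3   74.2] rot [ 1.7992e+02 -1.2000e-01  5.6240e+01] togo tool cm [-0.2   0.    0.22]
turn rad [ 0.001 -0.002  0.002]
```

```bash
python3 -m creep '[[-0.12,0,0.15,0,-0.001,0.001,0.6],[-0.04,0,0.1,0,0,0,0],[0,0,0.03,0,0,0,0],[0,0,0.03,0,0,0,0],[0,0,0,0,0,0,0],[0,0,0,0,0,0,0]]' 35; python3 st.py 646.6 -201 72 56.1
```

```text
time_s: 31.3
tool_pos: [0.6475, -0.2015, 0.0722]
tool_rot: [179.8, -0.1, 56.1]
force: [-0.7, 0.5, -0.0]
grip_width: 0.0202
pos [ 647.5 -201.5   72.2] rot [ 1.7979e+02 -1.0000e-01  5.6120e+01] togo tool cm [-0.01 -0.1   0.02]
turn rad [ 0.004 -0.002  0.   ]
```

```bash
python3 -m creep '[[0,0,0,0,0,0,0],[0,0,0,0.002,0,0,0],[0,0,-1.5,0,0,0,0],[0,0,-3.5,0,0,0,0],[0.8,-1,-4,0,0,0,0],[2,-2.8,-3,0,0,0,0],[2.7,-3.7,-1,0,0,0,0],[2.7,-3.7,0,0,0,0.01,0],[2.7,-3.7,0,0,0,0.01,0],[2.7,-3.7,0,0,0,0.01,0],[2.7,-3.7,0,0,0,0.01,0],[2.7,-3.7,0,0,0,0.01,0],[2.7,-3.7,0,0,0,0.01,0]]'; python3 st.py 446 354 200 52
```

```text
time_s: 32.6
tool_pos: [0.527, 0.1496, 0.216]
tool_rot: [179.4, -0.2, 51.6]
force: [1.1, 0.6, -2.2]
grip_width: 0.0151
pos [527.  149.6 216. ] rot [179.4   -0.18  51.61] togo tool cm [ 10.98 -19.05   1.44]
turn rad [ 0.01  -0.003 -0.007]
```

```bash
python3 -m creep '[[2.2,-3.8,0,0.002,0,0,0],[2.2,-3.8,0.2,0.002,0,0,0],[2.2,-3.8,0.2,0.002,0,0,0],[1.9,-3.3,0.2,0,0,0,0],[1.2,-2.1,0.2,0,0,0,0],[0.6,-1,0.2,0,0,0,0],[0.1,-0.3,0.2,0,0,0,0],[0,0,0.1,0,0,0,0]]'; python3 - <<'E'
from wr import *
o,c,P=look('w_wpad'); togo(o,[.446,.354,.2],52); T=intool(P,o)
c0,a=axis(P,(.359,.308),.09,.0022,.010)
m=(np.abs(T[...,0])<.03)&(np.abs(T[...,1])<.08)&(T[...,2]>.055)&(T[...,2]<.075); p=T[m]*1000; f=p[p[:,1]<-30]; print('wr',len(p),np.percentile(p,[0,1,50,99,100],axis=0).round(1)); print('head',f[:,0].min(),f[:,0].max(),f[:,1].min())
s=p[(p[:,1]<-18)&(p[:,1]>-36)]; print('shaft x',np.percentile(s[:,0],[0,2,50,98,100]).round(1))
E
```

```text
time_s: 33.4
tool_pos: [0.4407, 0.3585, 0.2099]
tool_rot: [179.6, -0.6, 52.3]
force: [0.3, -0.4, -2.3]
grip_width: 0.015
pos [440.7 358.5 209.9] rot [179.55  -0.61  52.33] togo tool cm [-0.05  0.69  1.  ]
turn rad [ 0.008 -0.011  0.006]
centre [358.4 307.7] mean [355.3 310.4] axis 141.8 size 0.1354741215360428 0.050982539432937346 rect (array([358.4, 307.6]), array([ 50.9, 135.4]), 52.0) [0.00239176 0.00446142] 7569
wr 7225 [[-15.5 -62.9  55.1]
 [-14.8 -62.4  57.1]
 [  0.8 -22.8  66.1]
 [ 16.1  56.6  70.3]
 [ 17.1  60.2  73.5]]
head -15.178258977590984 16.70666049075362 -62.908027709011854
shaft x [-6.9 -6.7  0.8  8.8  9. ]
```

View pics/w_wpad.png

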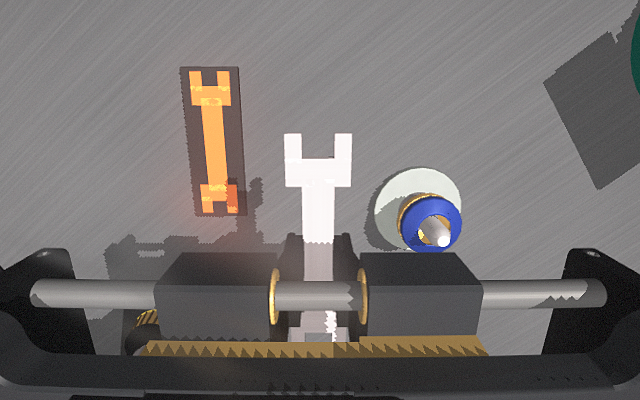

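```bash
python3 -m creep '[[-1.5,-0.6,0.5,0.003,-0.004,0.003,0],[-2.6,-1,1,0.002,-0.003,0.002,0],[-2.4,-0.9,1.6,0,0,0,0],[-1.4,-0.5,2,0,0,0,0],[-0.6,-0.2,2,0,0,0,0],[-0.1,-0.05,1.2,0,0,0,0],[0,0,0.5,0,0,0,0]]'; python3 st.py 357.8 307 95 51.9
```

```text
time_s: 34.15
tool_pos: [0.37, 0.2971, 0.1198]
tool_rot: [179.4, -0.3, 50.7]
force: [-0.8, 0.7, -1.4]
grip_width: 0.0151
pos [370.  297.1 119.8] rot [179.4   -0.28  50.67] togo tool cm [-0.02 -1.6   2.46]
turn rad [ 0.011 -0.005 -0.022]
```

```bash
python3 -m creep '[[0,-0.8,1,0.005,-0.002,-0.01,0],[0,-0.6,0.8,0.004,-0.002,-0.008,0],[0,-0.2,0.4,0.001,0,-0.003,0]]'; python3 st.py 357.8 307 76 51.9
```

```text
time_s: 34.45
tool_pos: [0.3596, 0.308, 0.0972]
tool_rot: [180.0, -0.2, 51.8]
force: [-0.0, 0.6, -2.0]
grip_width: 0.0153
pos [359.6 308.   97.2] rot [179.99  -0.18  51.76] togo tool cm [-0.2  -0.08  2.12]
turn rad [ 0.    -0.003 -0.002]
```

```bash
python3 -m creep '[[-0.12,0,0.5,0,-0.001,-0.001,0],[-0.05,0,0.5,0,-0.001,0,0],[0,0,0.3,0,0,0,0]]'; python3 st.py 357.8 307 76 51.9
```

```text
time_s: 34.75
tool_pos: [0.3586, 0.3081, 0.0835]
tool_rot: [-180.0, -0.1, 51.9]
force: [-0.7, -0.3, -1.2]
grip_width: 0.0152
pos [358.6 308.1  83.5] rot [-1.7998e+02 -1.2000e-01  5.1940e+01] togo tool cm [-0.13  0.    0.75]
turn rad [-0.    -0.002  0.001]
```

```bash
python3 -m creep '[[-0.12,0,0.2,0,-0.001,0,0],[-0.04,0,0.3,0,0,0,0],[0,0,0.2,0,0,0,0]]'; python3 st.py 357.8 307 76 51.9
```

```text
time_s: 35.05
tool_pos: [0.3578, 0.3067, 0.0761]
tool_rot: [-180.0, -0.1, 51.9]
force: [-2.2, -1.9, 15.6]
grip_width: 0.0153
pos [357.8 306.7  76.1] rot [-1.800e+02 -7.000e-02  5.192e+01] togo tool cm [ 0.02 -0.02  0.01]
turn rad [-0.    -0.001  0.   ]
```

```bash
python3 -m creep '[[0,0,0,0,0,0,0.6],[0,0,0,0,0,0,0.6],[0,0,0,0,0,0,0.6],[0,0,-0.8,0,0,0,0.8],[0,0,-2.5,0,0,0,1],[0,0,-3.5,0,0,0,1],[0,0,-3.5,0,0,0,1],[0,0,-2.5,0,0,0,1],[0,0,-1.0,0,0,0,1]]'; python3 - <<'E'
from wr import *
o,c,P=look('w_end'); togo(o,[.446,.354,.2],52)
axis(P,(.3584,.3077),.09,.0072,.014)
axis(P,(.3584,.3077),.09,.0022,.014)
E
```

```text
time_s: 35.95
tool_pos: [0.3572, 0.3068, 0.2211]
tool_rot: [-180.0, -0.1, 52.0]
force: [0.5, -0.0, 0.4]
grip_width: 0.0789
pos [357.2 306.8 221.1] rot [-1.7996e+02 -1.0000e-01  5.1990e+01] togo tool cm [9.18 4.09 2.13]
turn rad [-0.001 -0.002 -0.   ]
centre [358.8 307.2] mean [355.3 310. ] axis 142.3 size 0.12638220482948165 0.031217080049582825 rect (array([358.8, 307.3]), array([ 31.2, 126.4]), 52.2) [0.00889845 0.01120162] 2656
centre [358.7 307.8] mean [354.8 310.5] axis 141.9 size 0.13540176252402383 0.0498313203940674 rect (array([358.7, 307.8]), array([ 49.8, 135.4]), 51.9) [0.0024256  0.01083816] 6430
```

View pics/w_end.png

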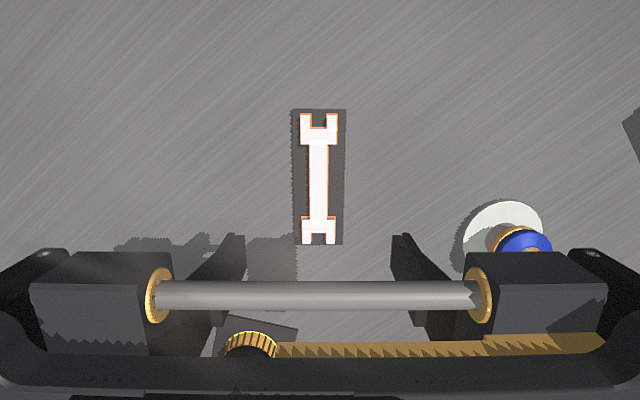

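The wrench covers its silhouette with an even orange margin, within 0.6 mm and 0.4°. Next is a last overview, including the stone.

```bash
python3 - <<'E'
from look import *
from cell import optics
ims=[]
for n,(u,v,w,h) in dict(scene=(310,150,220,180),side=(150,80,220,180)).items():
    c=optics.read_camera(n); P=cloud(c); ims.append(cv2.resize(c['frame'][v:v+h,u:u+w],None,fx=1.8,fy=1.8,interpolation=cv2.INTER_CUBIC))
    P0=cloud(dict(np.load(n+'0.npz')))
    for q in(P0,P):
        m=near(q,(.572,.095),.022)&(q[...,2]>.006)&(q[...,2]<.04); print(n,'stone',m.sum(),rect(q[m][:,:2]))
    for k,xy,lo,hi,r in(('nut',(.64,.2185),.014,.03,.035),('npad',(.64,.2185),.002,.03,.055)):
        m=seg(P,xy,r,lo,hi); print(n,k,rect(P[m][:,:2]))
cv2.imwrite('pics/final.png',np.hstack(ims))
E
```

```text
scene stone 57 (array([575.1,  94.6]), array([15.6, 14.7]), 74.8)
scene stone 56 (array([574.6,  95.1]), array([13.7, 16.3]), 66.7)
scene nut (array([639.1, 219.2]), array([27.4, 26.6]), 23.2)
scene npad (array([639.2, 218.2]), array([77.7, 77.2]), 11.3)
side stone 56 (array([572.9,  89.1]), array([16.2, 16.8]), 35.5)
side stone 59 (array([573. ,  88.6]), array([16.8, 18.8]), 29.2)
side nut (array([640.5, 217.8]), array([27. , 23.7]), 61.8)
side npad (array([638. , 219.4]), array([77.8, 82.3]), 11.8)
```

View pics/final.png

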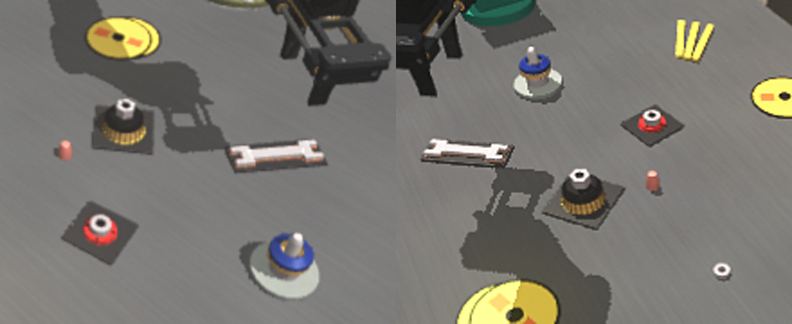

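Both views show every part in place, upright and released: stack at (292,255) and (535,70), nut at (100,232) and (652,122), brush, wrench. The stone has not moved. I hand the job in.

```bash
python3 -c "
from cell import order,env
print(env.get_obs()['time_s'],order.sign_off())"
```

```text
the job is handed in; nothing more can be done
36.1 None
```

The grinder's parts are set out as asked, and I handed the job in at 36.1 s of the 128 s allowed; it reported no verdict.

I stacked the brass spring and then the blue one on the arbor. The cup brush, red clamp nut and steel wrench are each on their own silhouette, released, with the gripper well clear.

| Item | Last check |
|---|---|
| Springs | On the post within about 1 mm. Brass lies flat with its rim at about 39 mm; the blue crown is at about 53 mm, against 54 mm expected. |
| Brush | Within about 0.5 mm of its disc's centre |
| Wrench | Within 0.6 mm and 0.4° of its silhouette |
| Nut | Wrist camera: about 1 mm off centre |
| Stone | Not moved, to within 1 mm |

- **Nut:** this is the weakest placing. The coarser fixed cameras disagree on it: the scene view gives 1 mm and the side view about 3 mm, but the side fit is poor. I trusted the wrist reading and left the nut where it was.
- **Forces:** the highest I saw while setting parts down was about 24 N.

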